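# Open the bonding press and draw out the meter shell

### The job

The window in the orange meter shell has set. Unscrew the press by its red handwheel, letting your hand rise with it rather than holding it down or pulling it up, until it sits snugly against its sprung top stop, without cranking it hard. Then draw the sledge by its black post fully out to the yellow front stop, with the shell still in its nest, let go, and leave everything else on the bench alone.

Things in the scene. Friction and masses are not known exactly. Their poses are not given: they have to be found in the camera images.
- press: Blue hand screw press, fixed to the bench. Origin: on the bench under the screw axis; its open front is -x, z up. Base plate 14 mm thick, from 220 mm in front of the axis to 70 mm behind it. Two columns 160 mm apart carry a blue cross-beam 200 mm wide (y), 50 mm deep, its top 125 mm above the bench; on it a brass neck 44 mm across, up to 150 mm.
- wheel_centre (a point): Centre of the red disc handwheel on the screw: 60 mm across, 16 mm thick (8 mm either way), axis vertical, plain round edge, can be pinched across its diameter at any yaw. Starts 183 to 186 mm above the bench. Free turning takes about 0.12 N m plus 0.06 N m per rad/s, and it stays where it is left. Anticlockwise seen from above unscrews it.
- screw: The steel screw under the wheel with the black round press foot (34 mm across) below; origin as the press's, moving up with it. 30 mm per turn: wheel, screw and foot rise 4.8 mm per radian, so the hand must rise too. From the start to the top stop it rises 9.5 to 18 mm, different each time; the stop is hidden.
- buffer (a joint): Compression (m) of the sprung top stop hidden in the neck; noisy (1 mm). Its spring adds 0.12 N m per mm (0.57 per rad) against the wheel, besides friction (0.12). Snug: spring torque 0.15 to 0.35 N m (1.3 to 2.9 mm), felt as 0.27 to 0.47 while turning; at standstill it feels up to 0.12 more or less than the spring's. Strained from 4 mm. Let go, it eases back to 0.8 mm.
- wheel (a joint): Springy seat of the wheel on the screw (m, + = wheel pulled up, - = pushed down, 8 N/mm). Zero while the hand rises exactly with the screw; 1.5 mm either way (12 N) is too much. Before each new grip it is at zero.
- sledge: Loose aluminium sledge, 185 x 86 x 8 mm, about 0.5 kg, on the press's base between two guide rails; slides along the press's x. Origin: underside, middle of its nest, under the screw axis at the start. Black nest lips 6 mm high round the shell.
- front_stop (a point): Middle of the yellow lip across the front end of the press's base, on its top, 24 mm above the bench, 214 mm in front of the screw axis (12 mm thick). The sledge's front edge meets it after about 88 mm of travel towards -x of the press.
- post_top (a point): Centre of the top of the sledge's black round handle post: 22 mm across, 44 mm tall, top 66 mm above the bench, 105 mm in front of the sledge's origin. Best pinched from above with the fingers closing along the press's y, clear of wheel and beam.
- shell: Loose orange meter shell in the sledge's nest, 100 x 60 x 34 mm, an open tray, walls 6 mm thick standing 10 mm above its inner floor. Origin: its underside, 8 mm above the sledge's origin. At the start the press foot stands inside the walls, so the shell cannot leave; the foot clears them after a rise of 9 mm.
- flask: Bystander: green drinks bottle, 68 mm across, 190 mm tall. Origin: underside centre.
- driver: Bystander: screwdriver with a red handle lying down. Origin: underside, handle to its -x.
- glue: Bystander: small white glue bottle, 38 mm across, 85 mm tall. Origin: underside centre.
- spool: Bystander: aluminium wire spool, 60 mm across, 34 mm tall. Origin: underside centre.
- clip: Bystander: green plastic clip, 75 x 22 x 24 mm. Origin: underside centre.
- meter: Bystander: complete orange multimeter lying flat, 165 x 80 x 44 mm (not the shell in the press). Origin: underside centre.
- mug: Bystander: blue mug, 76 mm across, 88 mm tall. Origin: underside centre.

How it is judged:
By the outcome, as a careful person would: the job done as asked, in the order asked, and still so for the second after the job is handed in, with the robot touching nothing.
It also fails if it takes over 72 s, if anything falls off the work surface, if the arm or the gripper's body presses on something with over 40 N, if the wrist force passes 120 N, or if a joint passes its speed limit or range.

### The arm

A 6-joint arm with a two-finger parallel gripper is mounted at the origin on the work surface. World frame = base frame: x ahead of the robot, y to its left, z up, the work surface at z = 0. Lengths are in m, angles in rad, forces in N, time in s.
With the tool pointing down it reaches from about 0.275 to 0.875 m from the base axis. Payload 12.5 kg.
Tool frame: the origin (TCP) lies at the very end of the fingers, on their centre line; the grasp point (between the pads) lies 19 mm behind it; x points along the fingers, z is the direction in which the jaws open and shut, and the axes are right-handed (so a half turn about x gives the same grasp; the last joint's range is limited). The gripper opens to 85 mm and grips with 20 to 120 N. Pads are 22 mm wide; open, the fingers measure 114 mm over their backs; the gripper's body (76 mm by 85 mm) begins 54 mm behind the grasp point. The pads swing forward as they close: fully open they stand 13 mm farther back than shut.
Start: joints at [-1.32, 0.351, 1.652, -0, 1.139, -0.085], TCP at [0.181, -0.519, 0.231] pointing down, gripper open.
Joint ranges: [-2.75, 2.75], [-0.79, 2.1], [0.01, 2.65], [-1.57, 4.71], [0.07, 3.14], [-2.87, 2.87]. Speed limits (rad/s): [2.22, 2.22, 2.79, 3.14, 3.14, 3.14].

### API

Orientations are given as a unit quaternion [x, y, z, w].
In Python, from bench import state, read_camera, hand_in gives the robot as it stands.
- The arm moves only by the tool carry_out, never from a script. Its argument "steps" is a list of rows, each an object of numbers: "x", "y", "z": the shift along the tool's x, y, z in mm; "wx", "wy", "wz": the turn, a rotation vector about the tool's x, y, z in rad; "jaw": the opening in per cent of the stroke, from 0 (shut) to 100 (fully open). A call has 1 to 8 rows; each row is the pose to reach, as a shift and turn from the pose measured when the call began, along the tool's axes at that moment; what a row does not reach only later rows make up. A row lasts 1/12 s, in which the tool goes at most 41.7 mm and 7.16 degrees, less where a joint would pass 70% of its speed; a pose out of reach is approached as far as the arm can. A call with a gripper value outside its range is refused whole. The fingers move at their own pace and stop on an object; "squeeze" is the grip in N (left out, the last holds). Time passes only in rows, so rows that repeat a pose let the fingers close. It gives the time, the measured TCP pose, the force and the opening at its end, in the units of the state.
- state(): the state, without advancing time (a new reading comes with each control period).
- read_camera(name): name is "scene" or "top" or "wrist"; returns a dict with "frame" (420x560x3 uint8, red, green, blue), "K" (3x3 intrinsics, pixels), "R" (3x3) and "t" (3): a world point X has camera coordinates R X + t. Camera axes: x right, y down, z forward; pixel columns grow to the right and rows downward; lengths in m; the calibration is good to about 2 mm. A picture is of the moment at which its call begins. There is no depth.
- hand_in(): hands the job in, once; it reports no verdict.
The state is a dict: "time": time; "q": joint angles; "dq": joint speeds; "joint_torque": joint torques, N m; "ee_pos": TCP position; "tcp_rot": TCP orientation; "contact_force": force on the tool from outside, world axes, zero at the start; "wrist_torque": the same for the moment, N m; "width": finger opening in m.
Only numpy, scipy, OpenCV 4.12 (cv2) and the standard library are available. Lean on these libraries where they do the work, as an engineer would, in place of code of your own. Each camera call takes 0.05 s, during which the arm holds its last target.

## Working session

There is one attempt and no reset: what is moved stays moved. The work goes in short steps, Python scripts to look and compute and a tool call to move; the robot and the scene stay as the last step left them, time stands still between calls to the robot, and variables do not carry over. Pictures are saved under pics/ and viewed, and the job is handed in when it is done.

Besides the shell and the picture viewer there is one more tool, called by a JSON object that holds its "fn" and its "kwargs". carry_out: Moves the arm, as the interface text tells. Its arguments: {"type":"object","properties":{"steps":{"type":"array"},"squeeze":{"type":"number"}},"required":["steps"]}

```bash
mkdir -p pics
cat > h.py <<'E'
import numpy as np,cv2
from bench import state,read_camera
def snap(n,f):
    c=read_camera(n); cv2.imwrite('pics/'+f,c['frame'][:,:,::-1]); return c
def ray(c,u,v):
    R,t,K=map(np.array,(c['R'],c['t'],c['K'])); o=-R.T@t; d=R.T@np.linalg.inv(K)@[u,v,1]; return o,d
def onz(c,u,v,z):
    o,d=ray(c,u,v); return o+d*(z-o[2])/d[2]
def proj(c,X):
    p=np.array(c['K'])@(np.array(c['R'])@np.array(X)+c['t']); return p[:2]/p[2]
E
python3 - <<'E'
from h import *
for n in('scene','top','wrist'):
    c=snap(n,n+'0.png'); o,d=ray(c,280,210); print(n,o,d)
s=state(); print(s)
E
```

```text
scene [ 1.24255762 -0.22525012  0.7848936 ] [-0.66437904  0.25180748 -0.70390419]
top [0.48122937 0.04304097 1.15779778] [ 0.08229379  0.00883048 -0.99682397]
wrist [ 0.25890719 -0.49180439  0.37434091] [-0.30347686 -0.11578617 -0.94584309]
{'time': 0.15, 'q': array([-1.31962026e+00,  3.51064933e-01,  1.65224820e+00,  5.55383327e-06,
        1.13908614e+00, -8.46135405e-02]), 'dq': array([-4.91217529e-04,  6.83644546e-04, -2.50902917e-03,  1.18435665e-04,
        7.63975969e-04, -7.05032611e-05]), 'joint_torque': array([ 6.45482341e-04, -5.06248784e+01, -2.91503656e+01, -6.62208140e-05,
        3.37237449e-03,  2.52247162e-05]), 'ee_pos': array([ 0.18119237, -0.51904583,  0.23091911]), 'tcp_rot': array([ 0.40960199,  0.57673899, -0.4092309 ,  0.57630583]), 'contact_force': array([-0.34387677, -0.49044758,  0.04586439]), 'wrist_torque': array([-0.02072804, -0.03097656,  0.01540058]), 'width': 0.08541242097411746}
```

View pics/scene0.png

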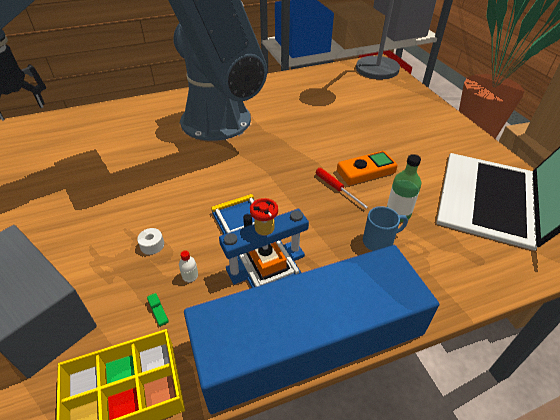

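View pics/top0.png

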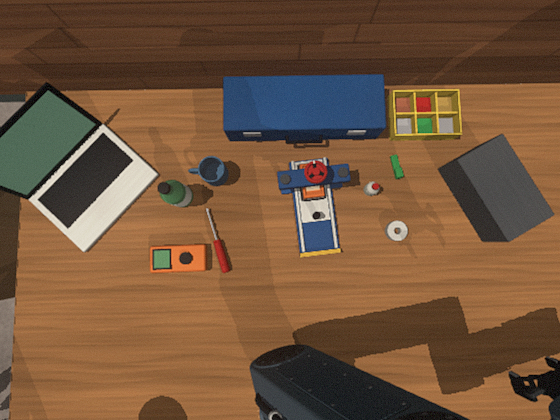

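The top view shows the wheel near (316,173), the post near (317,215), and the yellow stop near (320,253). The press front faces the robot.

Run:
```python
from h import *
c=snap('top','t1.png'); f=c['frame']
cv2.imwrite('pics/t1c.png',cv2.resize(f[140:270,250:420,::-1],None,fx=4.5,fy=4.5,interpolation=cv2.INTER_CUBIC))
s=snap('scene','s1.png'); g=s['frame']
cv2.imwrite('pics/s1c.png',cv2.resize(g[180:300,190:330,::-1],None,fx=5,fy=5,interpolation=cv2.INTER_CUBIC))
def blob(f,m,box):
    x0,y0,x1,y1=box; k=np.zeros_like(m); k[y0:y1,x0:x1]=1; m=m&(k>0)
    v,u=np.nonzero(m); return u,v
def red(f): f=f.astype(int); return (f[...,0]>110)&(f[...,1]<60)&(f[...,2]<60)
def yel(f): f=f.astype(int); return (f[...,0]>150)&(f[...,1]>120)&(f[...,2]<80)
u,v=blob(f,red(f),(290,150,345,190)); print('red',len(u),u.min(),u.max(),v.min(),v.max())
e=cv2.minEnclosingCircle(np.c_[u,v].astype(np.float32)); print(e); print(onz(c,*e[0],.192))
u,v=blob(f,yel(f),(280,235,360,270)); r=cv2.minAreaRect(np.c_[u,v].astype(np.float32)); b=cv2.boxPoints(r); print(r,[onz(c,*p,.024).round(4) for p in b], onz(c,*r[0],.024))
dk=f.astype(int).max(2)<45
u,v=blob(f,dk,(305,205,330,226)); print('post',len(u),u.mean(),v.mean(),u.min(),u.max(),v.min(),v.max(),onz(c,u.mean(),v.mean(),.066))
u,v=blob(g,red(g),(240,190,290,225)); e=cv2.fitEllipse(cv2.convexHull(np.c_[u,v].astype(np.float32))); print('scene red',e,u.min(),u.max(),v.min(),v.max(),onz(s,*e[0],.185))
```

```text
red 332 305 326 161 182
((315.0, 171.375), 11.353100776672363)
[ 0.65918429 -0.04021008  0.192     ]
((308.4319763183594, 252.09967041015625), (60.62950897216797, 23.06848907470703), 14.322718620300293) [array([0.4393, 0.0666, 0.024 ]), array([0.5048, 0.0486, 0.024 ]), array([ 0.4574, -0.1248,  0.024 ]), array([ 0.3924, -0.1058,  0.024 ])] [ 0.44833585 -0.02899267  0.024     ]
post 24 316.25 215.29166666666666 313 319 212 218 [ 0.55424228 -0.05136089  0.066     ]
scene red ((263.6643371582031, 209.29437255859375), (21.893579483032227, 29.05766487121582), 90.4776840209961) 250 277 199 220 [ 0.66240858 -0.04216709  0.185     ]
```

View pics/t1c.png

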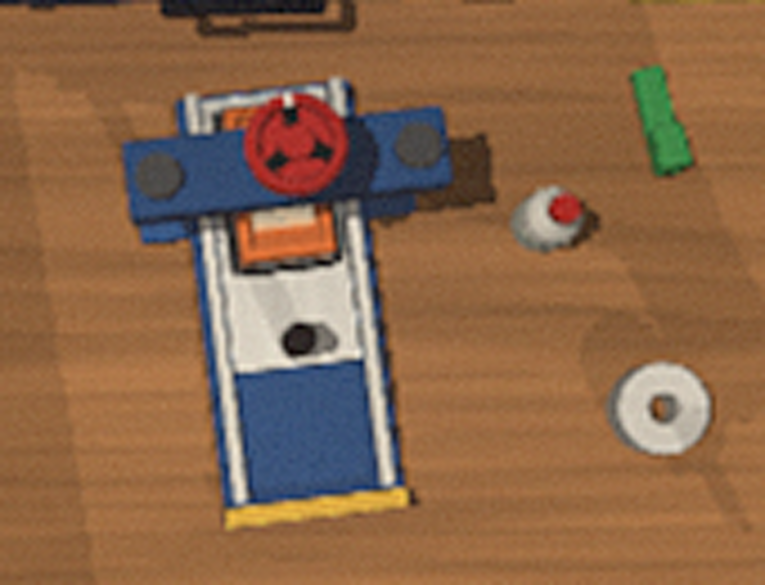

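View pics/s1c.png

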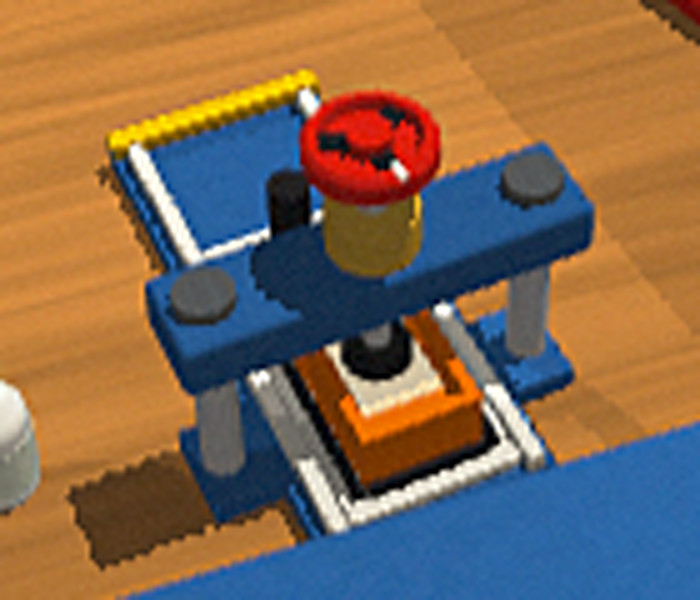

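```bash
cat >> h.py <<'E'
from scipy.spatial.transform import Rotation as Ro
def go(X,zdir=None,s=None):
    s=s or state(); R=Ro.from_quat(s['tcp_rot'])
    print('shift mm (tool)',(R.inv().apply(np.array(X)-s['ee_pos'])*1000).round(1))
    if zdir is not None:
        x=np.array([0,0,-1.]); z=np.array([*zdir,0.]);z/=np.linalg.norm(z); T=Ro.from_matrix(np.c_[x,np.cross(z,x),z])
        print('rotvec',(R.inv()*T).as_rotvec().round(4))
E
python3 - <<'E'
from h import *
import glob
c=read_camera('top')
w=onz(c,315.4,171.5,.192); 
a=onz(c,300.3,254.7,.024);b=onz(c,340.7,250.,.024);p=onz(c,316.25,215.29,.066)
print(w,a,b,p,np.linalg.norm(a-b))
s=state();R=Ro.from_quat(s['tcp_rot']).as_matrix();print(R.round(3))
m=(a+b)/2; d=w-m; print(np.degrees(np.arctan2(d[1],d[0])), np.hypot(*d[:2]))
d=w-p; print(np.degrees(np.arctan2(d[1],d[0])), np.hypot(*d[:2]))
d=b-a; print(np.degrees(np.arctan2(d[0],-d[1])))
E
```

```text
[ 0.65884008 -0.0412322   0.192     ] [ 0.44113851 -0.00475377  0.024     ] [ 0.45278853 -0.1247383   0.024     ] [ 0.55424709 -0.05136101  0.066     ] 0.12054878652660873
[[-0.     0.944  0.33 ]
 [ 0.     0.33  -0.944]
 [-1.     0.    -0.   ]]
6.332711146537995 0.21317733670969385
5.531292282668373 0.10508228543221598
5.545809118148552
```

{"fn": "carry_out", "kwargs": {"steps": [{"x": -4, "y": 34, "z": -16, "wx": 0.06, "jaw": 100}, {"x": -8, "y": 68, "z": -32, "wx": 0.12, "jaw": 100}, {"x": -12, "y": 102, "z": -49, "wx": 0.18, "jaw": 100}, {"x": -14, "y": 136, "z": -65, "wx": 0.25, "jaw": 100}, {"x": -14, "y": 170, "z": -81, "wx": 0.31, "jaw": 100}, {"x": -14, "y": 204, "z": -98, "wx": 0.37, "jaw": 100}, {"x": -14, "y": 238, "z": -114, "wx": 0.44, "jaw": 100}, {"x": -14, "y": 271, "z": -130, "wx": 0.5, "jaw": 100}], "squeeze": 60}}

```text
invalid input at $.steps[0]: expected keys x, y, z, wx, wy, wz, jaw
```

Run:
```python
from h import *
y=-2.363
go([.6605,-.0417,.245],[np.cos(y),np.sin(y)]); s=state();print(s['time'],s['q'])
```

```text
shift mm (tool) [ -13.8  609.8 -292.9]
rotvec [ 1.128e+00 -3.000e-04  2.000e-04]
0.3 [-1.31961031e+00  3.50856081e-01  1.65198040e+00 -2.12804961e-05
  1.13908421e+00 -8.45970896e-02]
```

All keys are needed.

{"fn": "carry_out", "kwargs": {"steps": [{"x": -4, "y": 34, "z": -16, "wx": 0.06, "wy": 0, "wz": 0, "jaw": 100}, {"x": -8, "y": 68, "z": -32, "wx": 0.12, "wy": 0, "wz": 0, "jaw": 100}, {"x": -12, "y": 102, "z": -49, "wx": 0.18, "wy": 0, "wz": 0, "jaw": 100}, {"x": -14, "y": 136, "z": -65, "wx": 0.25, "wy": 0, "wz": 0, "jaw": 100}, {"x": -14, "y": 170, "z": -81, "wx": 0.31, "wy": 0, "wz": 0, "jaw": 100}, {"x": -14, "y": 204, "z": -98, "wx": 0.37, "wy": 0, "wz": 0, "jaw": 100}, {"x": -14, "y": 238, "z": -114, "wx": 0.44, "wy": 0, "wz": 0, "jaw": 100}, {"x": -14, "y": 271, "z": -130, "wx": 0.5, "wy": 0, "wz": 0, "jaw": 100}], "squeeze": 60}}

```text
time: 0.97
ee_pos: [0.3953, -0.3056, 0.2453]
tcp_rot: [0.54, 0.456, -0.54, 0.456]
contact_force: [0.7, -1.4, -0.1]
width: 0.0853
```

Run:
```python
from h import *
y=-2.363
go([.6605,-.0417,.245],[np.cos(y),np.sin(y)]); s=state();print(s['time'],s['q'],s['contact_force'])
```

```text
shift mm (tool) [   0.4  217.4 -304.4]
rotvec [ 6.245e-01 -2.000e-04 -0.000e+00]
0.9667 [-7.51320418e-01  2.43753167e-01  1.76202161e+00  2.44481688e-04
  1.13584426e+00  9.87113590e-01] [ 0.69936881 -1.41600217 -0.1201004 ]
```

{"fn": "carry_out", "kwargs": {"steps": [{"x": 0, "y": 22, "z": -31, "wx": 0.07, "wy": 0, "wz": 0, "jaw": 100}, {"x": 0, "y": 44, "z": -62, "wx": 0.13, "wy": 0, "wz": 0, "jaw": 100}, {"x": 0, "y": 66, "z": -93, "wx": 0.2, "wy": 0, "wz": 0, "jaw": 100}, {"x": 0, "y": 89, "z": -124, "wx": 0.27, "wy": 0, "wz": 0, "jaw": 100}, {"x": 0, "y": 111, "z": -155, "wx": 0.34, "wy": 0, "wz": 0, "jaw": 100}, {"x": 0, "y": 133, "z": -186, "wx": 0.41, "wy": 0, "wz": 0, "jaw": 100}, {"x": 0, "y": 155, "z": -217, "wx": 0.48, "wy": 0, "wz": 0, "jaw": 100}, {"x": 0, "y": 177, "z": -248, "wx": 0.54, "wy": 0, "wz": 0, "jaw": 100}]}}

```text
time: 1.63
ee_pos: [0.6123, -0.0889, 0.2453]
tcp_rot: [0.643, 0.295, -0.643, 0.295]
contact_force: [-0.4, -0.5, 0.1]
width: 0.0852
```

Run:
```python
from h import *
y=-2.363
c=snap('wrist','w2.png')
go([.6605,-.0417,.245],[np.cos(y),np.sin(y)]); s=state();print(s['time'],s['q'],s['contact_force'])
```

```text
shift mm (tool) [  0.3   5.9 -61.8]
rotvec [ 0.0794 -0.0025 -0.0002]
1.6833 [-0.21236083  0.46790742  1.44101744  0.00219059  1.2312419   2.07054451] [-1.54382717  5.31451049 -1.61957155]
```

View pics/w2.png

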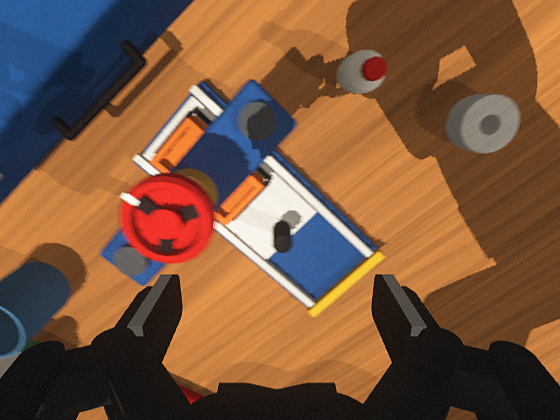

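The wrist view shows the wheel near (167,217), left of the fingers. It gives a finer position fix, so I'll use it and finish the approach.

```bash
cat >> h.py <<'E'
def wheel(c,z=.192,box=None):
    f=c['frame'].astype(int); m=((f[...,0]>110)&(f[...,1]<70)&(f[...,2]<70)).astype(np.uint8)
    n,l,st,ce=cv2.connectedComponentsWithStats(m); i=1+np.argmax(st[1:,4]); v,u=np.nonzero(l==i)
    e=cv2.fitEllipse(cv2.convexHull(np.c_[u,v].astype(np.float32))); print('ell',e); return onz(c,*e[0],z)
E
python3 - <<'E'
from h import *
c=read_camera('wrist')
w=wheel(c,.189); print(w); s=state(); print(s['ee_pos'])
print('post',onz(c,282,228,.066))
y=-2.363
go([.6605,-.0417,.245],[np.cos(y),np.sin(y)])
E
```

```text
ell ((181.3786163330078, 218.79473876953125), (86.78789520263672, 100.78937530517578), 97.91460418701172)
[ 0.66115102 -0.04410521  0.189     ]
[ 0.61368963 -0.08692736  0.24482197]
post [ 0.57572524 -0.05728366  0.066     ]
shift mm (tool) [ -0.1   6.3 -64.8]
rotvec [ 0.0858 -0.0011  0.0002]
```

{"fn": "carry_out", "kwargs": {"steps": [{"x": 0, "y": 3, "z": -30, "wx": 0.04, "wy": 0, "wz": 0, "jaw": 100}, {"x": 0, "y": 5, "z": -55, "wx": 0.08, "wy": 0, "wz": 0, "jaw": 100}, {"x": 0, "y": 7, "z": -64, "wx": 0.09, "wy": 0, "wz": 0, "jaw": 100}, {"x": 0, "y": 7, "z": -64, "wx": 0.09, "wy": 0, "wz": 0, "jaw": 100}, {"x": 0, "y": 7, "z": -64, "wx": 0.09, "wy": 0, "wz": 0, "jaw": 100}]}}

```text
time: 2.15
ee_pos: [0.66, -0.0434, 0.2445]
tcp_rot: [0.655, 0.268, -0.655, 0.267]
contact_force: [-0.8, -0.3, 0.0]
width: 0.0853
```

Run:
```python
from h import *
c=snap('wrist','w3.png')
w=wheel(c,.189); print(w); s=state(); print(s['time'],s['q'],s['ee_pos'],s['contact_force'],s['wrist_torque'])
y=-2.363
go([w[0],w[1],.1655],[np.cos(y),np.sin(y)])
```

```text
ell ((272.9443664550781, 228.2554168701172), (88.7700424194336, 92.25008392333984), 85.49967193603516)
[ 0.66263204 -0.04314308  0.189     ]
2.2 [-1.36837414e-01  5.44586014e-01  1.32035693e+00  7.08572084e-04
  1.27679841e+00  2.22952430e+00] [ 0.65981162 -0.04373458  0.24472782] [ 0.82153408 -0.0098142  -0.00587296] [-0.01938207 -0.03655085  0.0247361 ]
shift mm (tool) [79.2  1.6 -2.4]
rotvec [-0.0036 -0.0004  0.0005]
```

View pics/w3.png

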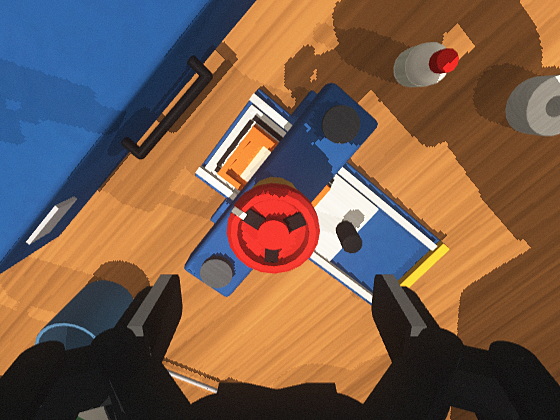

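The wheel is centred between the fingers at about (273,228), and the post at (348,236) is clear. Descending.

{"fn": "carry_out", "kwargs": {"steps": [{"x": 14, "y": 0.6, "z": -2, "wx": 0, "wy": 0, "wz": 0, "jaw": 100}, {"x": 30, "y": 0.6, "z": -2, "wx": 0, "wy": 0, "wz": 0, "jaw": 100}, {"x": 45, "y": 0.6, "z": -2, "wx": 0, "wy": 0, "wz": 0, "jaw": 100}, {"x": 58, "y": 0.6, "z": -2, "wx": 0, "wy": 0, "wz": 0, "jaw": 100}, {"x": 69, "y": 0.6, "z": -2, "wx": 0, "wy": 0, "wz": 0, "jaw": 100}, {"x": 77, "y": 0.6, "z": -2, "wx": 0, "wy": 0, "wz": 0, "jaw": 100}, {"x": 79, "y": 0.6, "z": -2, "wx": 0, "wy": 0, "wz": 0, "jaw": 100}, {"x": 79, "y": 0.6, "z": -2, "wx": 0, "wy": 0, "wz": 0, "jaw": 100}]}}

```text
time: 2.87
ee_pos: [0.6615, -0.0429, 0.1655]
tcp_rot: [-0.655, -0.268, 0.655, -0.267]
contact_force: [-1.0, -0.4, -1.0]
width: 0.0855
```

Run:
```python
from h import *
c=snap('wrist','w4.png');snap('scene','s4.png')
s=state(); print(s['time'],s['ee_pos'],s['contact_force'],s['wrist_torque'])
g=cv2.imread('pics/s4.png');cv2.imwrite('pics/s4c.png',cv2.resize(g[130:270,190:330],None,fx=4,fy=4,interpolation=cv2.INTER_CUBIC))
```

```text
2.9667 [ 0.66200001 -0.04283536  0.16644746] [ 0.11185957 -0.71691058  0.73360605] [ 0.03274275 -0.0409737   0.0149564 ]
```

View pics/w4.png

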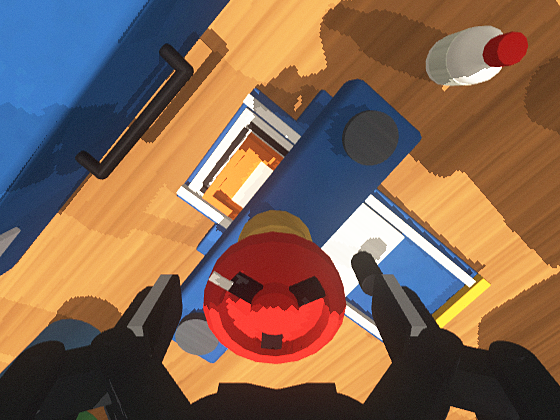

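View pics/s4c.png

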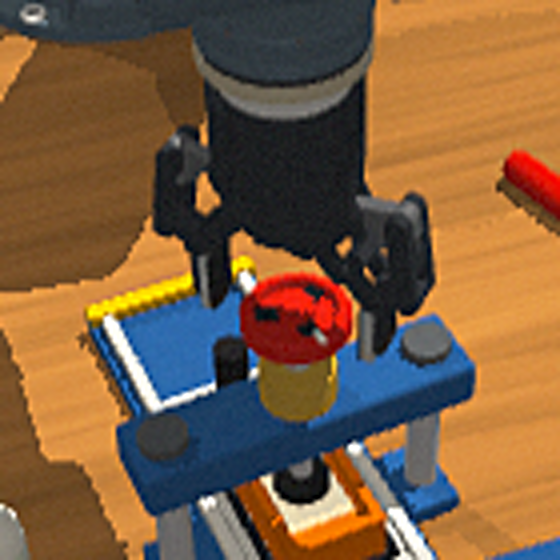

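Fingers straddle the wheel symmetrically (181 and 375 in the wrist view, wheel centre about 275). Closing gently.

{"fn": "carry_out", "kwargs": {"steps": [{"x": 0, "y": 0, "z": 0, "wx": 0, "wy": 0, "wz": 0, "jaw": 60}, {"x": 0, "y": 0, "z": 0, "wx": 0, "wy": 0, "wz": 0, "jaw": 60}, {"x": 0, "y": 0, "z": 0, "wx": 0, "wy": 0, "wz": 0, "jaw": 60}, {"x": 0, "y": 0, "z": 0, "wx": 0, "wy": 0, "wz": 0, "jaw": 60}, {"x": 0, "y": 0, "z": 0, "wx": 0, "wy": 0, "wz": 0, "jaw": 60}, {"x": 0, "y": 0, "z": 0, "wx": 0, "wy": 0, "wz": 0, "jaw": 60}], "squeeze": 40}}

```text
time: 3.47
ee_pos: [0.6625, -0.0427, 0.1671]
tcp_rot: [0.656, 0.267, -0.654, 0.267]
contact_force: [2.3, 2.3, 4.4]
width: 0.0587
```

```bash
cat >> h.py <<'E'
def st():
    s=state(); R=Ro.from_quat(s['tcp_rot']); F=np.array(s['contact_force']); M=np.array(s['wrist_torque'])
    z=R.apply([0,0,1]); print('t',round(s['time'],2),'pos',s['ee_pos'].round(4),'yaw',np.arctan2(z[1],z[0]).round(4),'tilt',R.apply([1,0,0]).round(4),'q6',s['q'][5].round(3),'w',round(s['width'],4),'F',F.round(2),'Ftool',R.inv().apply(F).round(2),'M',M.round(3))
E
python3 - <<'E'
from h import *
st();st()
E
```

```text
t 3.47 pos [ 0.6625 -0.0427  0.1671] yaw -2.3665 tilt [ 2.6e-03  6.0e-04 -1.0e+00] q6 2.231 w 0.0587 F [2.25 2.28 4.44] Ftool [-4.43 -0.05 -3.22] M [ 0.33  -0.357 -0.025]
t 3.47 pos [ 0.6625 -0.0427  0.1671] yaw -2.3665 tilt [ 2.6e-03  6.0e-04 -1.0e+00] q6 2.231 w 0.0587 F [2.25 2.28 4.44] Ftool [-4.43 -0.05 -3.22] M [ 0.33  -0.357 -0.025]
```

{"fn": "carry_out", "kwargs": {"steps": [{"x": -0.5, "y": 0, "z": -0.3, "wx": 0, "wy": 0, "wz": 0, "jaw": 60}, {"x": -0.5, "y": 0, "z": -0.3, "wx": 0, "wy": 0, "wz": 0, "jaw": 60}, {"x": -0.5, "y": 0, "z": -0.3, "wx": 0, "wy": 0, "wz": 0, "jaw": 60}], "squeeze": 60}}

```text
time: 3.72
ee_pos: [0.6626, -0.0426, 0.1675]
tcp_rot: [0.655, 0.267, -0.654, 0.267]
contact_force: [0.2, -0.3, 3.2]
width: 0.0581
```

```bash
python3 -c "
from h import *
st()"
```

```text
t 3.72 pos [ 0.6626 -0.0426  0.1675] yaw -2.3665 tilt [ 2.2e-03  5.0e-04 -1.0e+00] q6 2.232 w 0.0581 F [ 0.22 -0.3   3.18] Ftool [-3.18  0.37  0.04] M [ 0.111 -0.038  0.017]
```

{"fn": "carry_out", "kwargs": {"steps": [{"x": -0.6, "y": 0, "z": 0, "wx": -0.04, "wy": 0, "wz": 0, "jaw": 60}, {"x": -0.8, "y": 0, "z": 0, "wx": -0.08, "wy": 0, "wz": 0, "jaw": 60}, {"x": -1.0, "y": 0, "z": 0, "wx": -0.12, "wy": 0, "wz": 0, "jaw": 60}, {"x": -1.2, "y": 0, "z": 0, "wx": -0.16, "wy": 0, "wz": 0, "jaw": 60}, {"x": -1.4, "y": 0, "z": 0, "wx": -0.2, "wy": 0, "wz": 0, "jaw": 60}, {"x": -1.6, "y": 0, "z": 0, "wx": -0.24, "wy": 0, "wz": 0, "jaw": 60}, {"x": -1.8, "y": 0, "z": 0, "wx": -0.28, "wy": 0, "wz": 0, "jaw": 60}, {"x": -2.0, "y": 0, "z": 0, "wx": -0.32, "wy": 0, "wz": 0, "jaw": 60}]}}

```text
time: 4.38
ee_pos: [0.6627, -0.0423, 0.1693]
tcp_rot: [0.604, 0.368, -0.602, 0.369]
contact_force: [2.5, 3.1, 1.1]
width: 0.0582
```

```bash
python3 -c "
from h import *
st();c=snap('wrist','w5.png')"
```

```text
t 4.38 pos [ 0.6627 -0.0423  0.1693] yaw -2.0449 tilt [ 0.0025  0.001  -1.    ] q6 1.91 w 0.0582 F [2.5  3.06 1.15] Ftool [-1.14  0.83 -3.87] M [ 0.392 -0.457 -0.175]
```

View pics/w5.png

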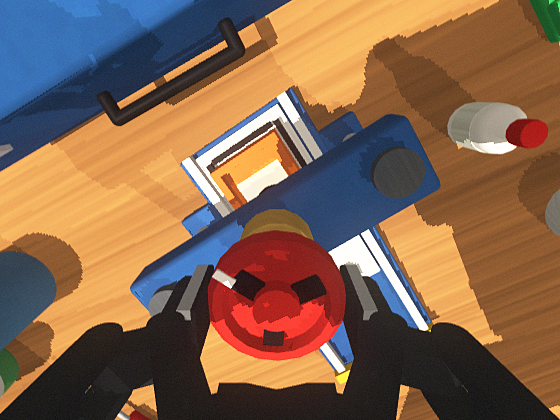

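The white mark keeps its place relative to the fingers at (225,278), so the wheel follows without slip. Continuing.

{"fn": "carry_out", "kwargs": {"steps": [{"x": -0.5, "y": 0.1, "z": -0.3, "wx": -0.07, "wy": 0, "wz": 0, "jaw": 60}, {"x": -0.9, "y": 0.1, "z": -0.3, "wx": -0.15, "wy": 0, "wz": 0, "jaw": 60}, {"x": -1.3, "y": 0.1, "z": -0.3, "wx": -0.23, "wy": 0, "wz": 0, "jaw": 60}, {"x": -1.7, "y": 0.1, "z": -0.3, "wx": -0.31, "wy": 0, "wz": 0, "jaw": 60}, {"x": -2.0, "y": 0.1, "z": -0.3, "wx": -0.39, "wy": 0, "wz": 0, "jaw": 60}, {"x": -2.4, "y": 0.1, "z": -0.3, "wx": -0.47, "wy": 0, "wz": 0, "jaw": 60}, {"x": -2.8, "y": 0.1, "z": -0.3, "wx": -0.55, "wy": 0, "wz": 0, "jaw": 60}, {"x": -3.2, "y": 0.1, "z": -0.3, "wx": -0.63, "wy": 0, "wz": 0, "jaw": 60}]}}

```text
time: 5.1
ee_pos: [0.6629, -0.0415, 0.1723]
tcp_rot: [0.459, 0.539, -0.457, 0.539]
contact_force: [1.9, 4.1, 1.2]
width: 0.0578
```

```bash
python3 -c "
from h import *
st()"
```

```text
t 5.1 pos [ 0.6629 -0.0415  0.1723] yaw -1.4093 tilt [ 0.0023  0.0021 -1.    ] q6 1.275 w 0.0578 F [1.94 4.13 1.16] Ftool [-1.15  2.58 -3.77] M [ 0.832 -0.261 -0.227]
```

{"fn": "carry_out", "kwargs": {"steps": [{"x": -0.5, "y": 0.3, "z": -0.4, "wx": -0.07, "wy": 0, "wz": 0, "jaw": 60}, {"x": -0.9, "y": 0.3, "z": -0.4, "wx": -0.15, "wy": 0, "wz": 0, "jaw": 60}, {"x": -1.3, "y": 0.3, "z": -0.4, "wx": -0.23, "wy": 0, "wz": 0, "jaw": 60}, {"x": -1.7, "y": 0.3, "z": -0.4, "wx": -0.31, "wy": 0, "wz": 0, "jaw": 60}, {"x": -2.0, "y": 0.3, "z": -0.4, "wx": -0.39, "wy": 0, "wz": 0, "jaw": 60}, {"x": -2.4, "y": 0.3, "z": -0.4, "wx": -0.47, "wy": 0, "wz": 0, "jaw": 60}, {"x": -2.8, "y": 0.3, "z": -0.4, "wx": -0.55, "wy": 0, "wz": 0, "jaw": 60}, {"x": -3.2, "y": 0.3, "z": -0.4, "wx": -0.63, "wy": 0, "wz": 0, "jaw": 60}]}}

```text
time: 5.77
ee_pos: [0.6626, -0.0406, 0.1752]
tcp_rot: [0.269, 0.655, -0.267, 0.654]
contact_force: [-1.5, 4.0, 2.5]
width: 0.058
```

```bash
python3 -c "
from h import *
st()"
```

```text
t 5.77 pos [ 0.6626 -0.0406  0.1752] yaw -0.7766 tilt [ 7.e-04  3.e-03 -1.e+00] q6 0.643 w 0.058 F [-1.47  3.96  2.54] Ftool [-2.53  1.8  -3.83] M [ 0.702  0.216 -0.143]
```

{"fn": "carry_out", "kwargs": {"steps": [{"x": -0.4, "y": 0.2, "z": -0.4, "wx": -0.05, "wy": 0, "wz": 0, "jaw": 60}, {"x": -0.7, "y": 0.2, "z": -0.4, "wx": -0.1, "wy": 0, "wz": 0, "jaw": 60}, {"x": -1.0, "y": 0.2, "z": -0.4, "wx": -0.15, "wy": 0, "wz": 0, "jaw": 60}, {"x": -1.3, "y": 0.2, "z": -0.4, "wx": -0.2, "wy": 0, "wz": 0, "jaw": 60}, {"x": -1.5, "y": 0.2, "z": -0.4, "wx": -0.25, "wy": 0, "wz": 0, "jaw": 60}, {"x": -1.7, "y": 0.2, "z": -0.4, "wx": -0.3, "wy": 0, "wz": 0, "jaw": 60}, {"x": -1.9, "y": 0.2, "z": -0.4, "wx": -0.34, "wy": 0, "wz": 0, "jaw": 60}, {"x": -2.1, "y": 0.2, "z": -0.4, "wx": -0.38, "wy": 0, "wz": 0, "jaw": 60}]}}

```text
time: 6.43
ee_pos: [0.6621, -0.0401, 0.177]
tcp_rot: [0.14, 0.694, -0.138, 0.693]
contact_force: [-0.7, 1.5, 3.2]
width: 0.0581
```

```bash
python3 -c "
from h import *
st();snap('wrist','w6.png')"
```

```text
t 6.43 pos [ 0.6621 -0.0401  0.177 ] yaw -0.3959 tilt [-4.0e-04  3.3e-03 -1.0e+00] q6 0.262 w 0.0581 F [-0.7   1.48  3.21] Ftool [-3.2   1.1  -1.22] M [ 0.15   0.212 -0.221]
```

View pics/w6.png

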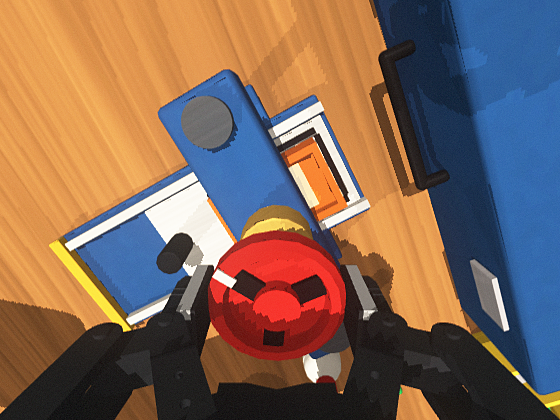

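{"fn": "carry_out", "kwargs": {"steps": [{"x": -0.6, "y": 0.1, "z": -0.1, "wx": -0.04, "wy": 0, "wz": 0, "jaw": 60}, {"x": -0.9, "y": 0.1, "z": -0.1, "wx": -0.08, "wy": 0, "wz": 0, "jaw": 60}, {"x": -1.2, "y": 0.1, "z": -0.1, "wx": -0.12, "wy": 0, "wz": 0, "jaw": 60}, {"x": -1.4, "y": 0.1, "z": -0.1, "wx": -0.16, "wy": 0, "wz": 0, "jaw": 60}]}}

```text
time: 6.82
ee_pos: [0.6618, -0.04, 0.178]
tcp_rot: [0.083, 0.703, -0.081, 0.702]
contact_force: [0.6, 0.9, 0.6]
width: 0.0581
```

```bash
python3 -c "
from h import *
st()"
```

```text
t 6.82 pos [ 0.6618 -0.04    0.178 ] yaw -0.2331 tilt [-0.0013  0.0033 -1.    ] q6 0.1 w 0.0581 F [0.6  0.93 0.63] Ftool [-0.63  1.04  0.37] M [ 0.18  -0.04  -0.168]
```

{"fn": "carry_out", "kwargs": {"steps": [{"x": -0.4, "y": 0, "z": 0, "wx": -0.04, "wy": 0, "wz": 0, "jaw": 60}, {"x": -0.6, "y": 0, "z": 0, "wx": -0.08, "wy": 0, "wz": 0, "jaw": 60}, {"x": -0.8, "y": 0, "z": 0, "wx": -0.12, "wy": 0, "wz": 0, "jaw": 60}, {"x": -1.0, "y": 0, "z": 0, "wx": -0.16, "wy": 0, "wz": 0, "jaw": 60}]}}

```text
time: 7.15
ee_pos: [0.6615, -0.04, 0.1787]
tcp_rot: [0.027, 0.707, -0.025, 0.706]
contact_force: [0.9, 2.2, 1.3]
width: 0.0579
```

```bash
python3 -c "
from h import *
st()"
```

```text
t 7.15 pos [ 0.6615 -0.04    0.1787] yaw -0.0732 tilt [-0.0021  0.0034 -1.    ] q6 -0.06 w 0.0579 F [0.87 2.15 1.32] Ftool [-1.32  2.22  0.71] M [ 0.213  0.009 -0.161]
```

{"fn": "carry_out", "kwargs": {"steps": [{"x": -0.4, "y": 0.2, "z": 0, "wx": -0.04, "wy": 0, "wz": 0, "jaw": 60}, {"x": -0.6, "y": 0.2, "z": 0, "wx": -0.08, "wy": 0, "wz": 0, "jaw": 60}, {"x": -0.8, "y": 0.2, "z": 0, "wx": -0.12, "wy": 0, "wz": 0, "jaw": 60}, {"x": -1.0, "y": 0.2, "z": 0, "wx": -0.16, "wy": 0, "wz": 0, "jaw": 60}, {"x": -1.2, "y": 0.2, "z": 0, "wx": -0.2, "wy": 0, "wz": 0, "jaw": 60}]}}

```text
time: 7.57
ee_pos: [0.6613, -0.04, 0.1796]
tcp_rot: [-0.044, 0.707, 0.046, 0.705]
contact_force: [0.0, -0.8, 2.0]
width: 0.0583
```

```bash
python3 -c "
from h import *
st()"
```

```text
t 7.57 pos [ 0.6613 -0.04    0.1796] yaw 0.1267 tilt [-0.003   0.0033 -1.    ] q6 -0.26 w 0.0583 F [ 0.03 -0.75  2.04] Ftool [-2.04 -0.74 -0.07] M [ 0.011  0.129 -0.189]
```

{"fn": "carry_out", "kwargs": {"steps": [{"x": -0.5, "y": 0, "z": 0, "wx": -0.04, "wy": 0, "wz": 0, "jaw": 60}, {"x": -0.8, "y": 0, "z": 0, "wx": -0.08, "wy": 0, "wz": 0, "jaw": 60}, {"x": -1.0, "y": 0, "z": 0, "wx": -0.12, "wy": 0, "wz": 0, "jaw": 60}, {"x": -1.2, "y": 0, "z": 0, "wx": -0.16, "wy": 0, "wz": 0, "jaw": 60}, {"x": -1.4, "y": 0, "z": 0, "wx": -0.2, "wy": 0, "wz": 0, "jaw": 60}]}}

```text
time: 7.98
ee_pos: [0.661, -0.04, 0.1806]
tcp_rot: [-0.114, 0.699, 0.116, 0.696]
contact_force: [-0.6, 2.2, 1.1]
width: 0.0582
```

```bash
python3 -c "
from h import *
st()"
```

```text
t 7.98 pos [ 0.661  -0.04    0.1806] yaw 0.3266 tilt [-0.004   0.0033 -1.    ] q6 -0.46 w 0.0582 F [-0.64  2.2   1.08] Ftool [-1.07  2.29  0.1 ] M [ 0.09   0.029 -0.206]
```

{"fn": "carry_out", "kwargs": {"steps": [{"x": -0.4, "y": 0.2, "z": 0, "wx": -0.04, "wy": 0, "wz": 0, "jaw": 60}, {"x": -0.6, "y": 0.2, "z": 0, "wx": -0.08, "wy": 0, "wz": 0, "jaw": 60}, {"x": -0.8, "y": 0.2, "z": 0, "wx": -0.12, "wy": 0, "wz": 0, "jaw": 60}, {"x": -1.0, "y": 0.2, "z": 0, "wx": -0.16, "wy": 0, "wz": 0, "jaw": 60}]}}

```text
time: 8.32
ee_pos: [0.6607, -0.0401, 0.1813]
tcp_rot: [-0.169, 0.688, 0.172, 0.685]
contact_force: [-0.4, -0.0, 1.7]
width: 0.0584
```

```bash
python3 -c "
from h import *
st()"
```

```text
t 8.32 pos [ 0.6607 -0.0401  0.1813] yaw 0.4864 tilt [-0.0047  0.003  -1.    ] q6 -0.619 w 0.0584 F [-0.36 -0.    1.7 ] Ftool [-1.7   0.18 -0.33] M [ 0.018 -0.069 -0.221]
```

{"fn": "carry_out", "kwargs": {"steps": [{"x": -0.4, "y": 0, "z": 0, "wx": -0.04, "wy": 0, "wz": 0, "jaw": 60}, {"x": -0.7, "y": 0, "z": 0, "wx": -0.08, "wy": 0, "wz": 0, "jaw": 60}, {"x": -0.9, "y": 0, "z": 0, "wx": -0.12, "wy": 0, "wz": 0, "jaw": 60}, {"x": -1.1, "y": 0, "z": 0, "wx": -0.16, "wy": 0, "wz": 0, "jaw": 60}]}}

```text
time: 8.65
ee_pos: [0.6605, -0.0403, 0.1821]
tcp_rot: [-0.223, 0.672, 0.226, 0.669]
contact_force: [-0.1, -0.5, 1.9]
width: 0.0584
```

```bash
python3 -c "
from h import *
st()"
```

```text
t 8.65 pos [ 0.6605 -0.0403  0.1821] yaw 0.6463 tilt [-0.0055  0.0029 -1.    ] q6 -0.779 w 0.0584 F [-0.07 -0.48  1.87] Ftool [-1.87 -0.33 -0.35] M [-0.03  -0.055 -0.238]
```

```bash
python3 -c "
from h import *
snap('wrist','w7.png');st()"
```

```text
t 8.7 pos [ 0.6605 -0.0403  0.1822] yaw 0.6493 tilt [-0.0054  0.0028 -1.    ] q6 -0.782 w 0.0582 F [0.93 0.88 0.55] Ftool [-0.55  0.14  1.27] M [-0.017 -0.018 -0.137]
```

View pics/w7.png

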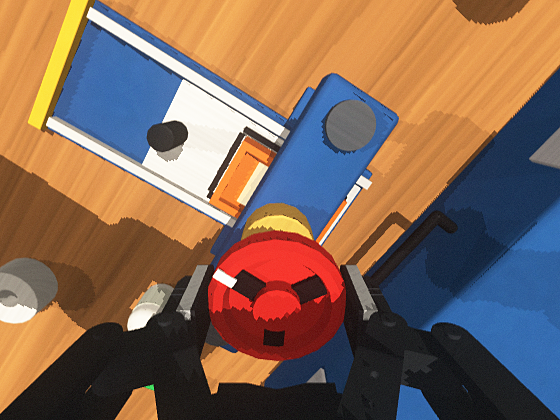

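The mark is still at (225,278), so there is no slip and the stop isn't reached yet.

{"fn": "carry_out", "kwargs": {"steps": [{"x": -0.3, "y": 0, "z": 0.1, "wx": -0.04, "wy": 0, "wz": 0, "jaw": 60}, {"x": -0.5, "y": 0, "z": 0.1, "wx": -0.08, "wy": 0, "wz": 0, "jaw": 60}, {"x": -0.7, "y": 0, "z": 0.1, "wx": -0.12, "wy": 0, "wz": 0, "jaw": 60}, {"x": -0.9, "y": 0, "z": 0.1, "wx": -0.16, "wy": 0, "wz": 0, "jaw": 60}]}}

```text
time: 9.03
ee_pos: [0.6603, -0.0404, 0.1828]
tcp_rot: [-0.276, 0.652, 0.28, 0.648]
contact_force: [-0.9, -0.6, 2.2]
width: 0.0581
```

```bash
python3 -c "
from h import *
st()"
```

```text
t 9.03 pos [ 0.6603 -0.0404  0.1828] yaw 0.8083 tilt [-0.0063  0.0026 -1.    ] q6 -0.941 w 0.0581 F [-0.89 -0.56  2.22] Ftool [-2.22  0.27 -1.03] M [-0.065  0.058 -0.193]
```

{"fn": "carry_out", "kwargs": {"steps": [{"x": -0.5, "y": 0, "z": 0, "wx": -0.04, "wy": 0, "wz": 0, "jaw": 60}, {"x": -0.7, "y": 0, "z": 0, "wx": -0.08, "wy": 0, "wz": 0, "jaw": 60}, {"x": -0.9, "y": 0, "z": 0, "wx": -0.12, "wy": 0, "wz": 0, "jaw": 60}, {"x": -1.1, "y": 0, "z": 0, "wx": -0.16, "wy": 0, "wz": 0, "jaw": 60}]}}

```text
time: 9.37
ee_pos: [0.6601, -0.0406, 0.1836]
tcp_rot: [-0.327, 0.628, 0.331, 0.624]
contact_force: [0.1, 0.6, 1.6]
width: 0.058
```

```bash
python3 -c "
from h import *
st()"
```

```text
t 9.37 pos [ 0.6601 -0.0406  0.1836] yaw 0.9674 tilt [-0.0069  0.0024 -1.    ] q6 -1.1 w 0.058 F [0.13 0.63 1.6 ] Ftool [-1.6   0.26  0.59] M [-0.068 -0.043 -0.334]
```

{"fn": "carry_out", "kwargs": {"steps": [{"x": -0.3, "y": 0, "z": 0, "wx": -0.03, "wy": 0, "wz": 0, "jaw": 60}, {"x": -0.5, "y": 0, "z": 0, "wx": -0.06, "wy": 0, "wz": 0, "jaw": 60}]}}

```text
time: 9.53
ee_pos: [0.66, -0.0407, 0.1838]
tcp_rot: [-0.345, 0.618, 0.349, 0.614]
contact_force: [0.9, 1.2, 0.7]
width: 0.0581
```

```bash
python3 -c "
from h import *
st()"
```

```text
t 9.53 pos [ 0.66   -0.0407  0.1838] yaw 1.026 tilt [-0.0072  0.0024 -1.    ] q6 -1.159 w 0.0581 F [0.88 1.15 0.71] Ftool [-0.71 -0.15  1.44] M [ 0.006 -0.175 -0.357]
```

{"fn": "carry_out", "kwargs": {"steps": [{"x": -0.3, "y": 0, "z": 0.1, "wx": -0.03, "wy": 0, "wz": 0, "jaw": 60}, {"x": -0.4, "y": 0, "z": 0.1, "wx": -0.06, "wy": 0, "wz": 0, "jaw": 60}]}}

```text
time: 9.7
ee_pos: [0.66, -0.0408, 0.184]
tcp_rot: [-0.363, 0.608, 0.367, 0.604]
contact_force: [0.6, 0.4, 1.4]
width: 0.0585
```

```bash
python3 -c "
from h import *
st()"
```

```text
t 9.7 pos [ 0.66   -0.0408  0.184 ] yaw 1.0844 tilt [-0.0076  0.0023 -1.    ] q6 -1.218 w 0.0585 F [0.65 0.39 1.36] Ftool [-1.36 -0.38  0.65] M [-0.086 -0.128 -0.332]
```

{"fn": "carry_out", "kwargs": {"steps": [{"x": -0.3, "y": 0, "z": 0, "wx": -0.03, "wy": 0, "wz": 0, "jaw": 60}, {"x": -0.5, "y": 0, "z": 0, "wx": -0.06, "wy": 0, "wz": 0, "jaw": 60}, {"x": -0.7, "y": 0, "z": 0, "wx": -0.09, "wy": 0, "wz": 0, "jaw": 60}]}}

```text
time: 9.95
ee_pos: [0.6599, -0.0409, 0.1845]
tcp_rot: [-0.389, 0.591, 0.394, 0.587]
contact_force: [0.1, 0.2, -0.2]
width: 0.058
```

```bash
python3 -c "
from h import *
st();snap('wrist','w8.png');st();read_camera('top');st()"
```

```text
t 9.95 pos [ 0.6599 -0.0409  0.1845] yaw 1.173 tilt [-0.0079  0.0022 -1.    ] q6 -1.306 w 0.058 F [ 0.12  0.19 -0.22] Ftool [ 0.22 -0.04  0.22] M [ 0.001 -0.181 -0.385]
t 10.0 pos [ 0.6599 -0.0409  0.1845] yaw 1.1752 tilt [-0.0079  0.0022 -1.    ] q6 -1.308 w 0.0582 F [1.01 0.05 0.34] Ftool [-0.35 -0.91  0.43] M [-0.043 -0.209 -0.318]
t 10.05 pos [ 0.6599 -0.0409  0.1845] yaw 1.1727 tilt [-0.0079  0.0022 -1.    ] q6 -1.306 w 0.0579 F [1.5  0.49 1.5 ] Ftool [-1.51 -1.18  1.03] M [-0.02  -0.215 -0.188]
```

View pics/w8.png

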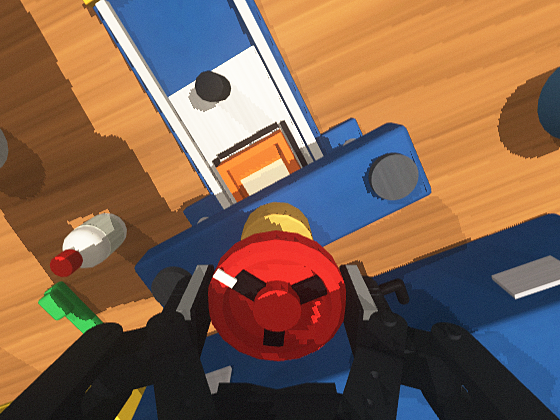

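The mark is unmoved, so no slip. The felt torque was 0.385 while turning and 0.19–0.32 at standstill, which is in the middle of the snug band. Releasing.

{"fn": "carry_out", "kwargs": {"steps": [{"x": 0, "y": 0, "z": 0, "wx": 0, "wy": 0, "wz": 0, "jaw": 100}, {"x": 0, "y": 0, "z": 0, "wx": 0, "wy": 0, "wz": 0, "jaw": 100}, {"x": 0, "y": 0, "z": 0, "wx": 0, "wy": 0, "wz": 0, "jaw": 100}, {"x": 0, "y": 0, "z": 0, "wx": 0, "wy": 0, "wz": 0, "jaw": 100}, {"x": 0, "y": 0, "z": 0, "wx": 0, "wy": 0, "wz": 0, "jaw": 100}]}}

```text
time: 10.47
ee_pos: [0.6598, -0.0409, 0.1844]
tcp_rot: [-0.389, 0.591, 0.393, 0.587]
contact_force: [0.4, 0.5, 0.4]
width: 0.0856
```

```bash
python3 -c "
from h import *
st();snap('wrist','w9.png');a=(1.67)
go([.5555,-.0518,.27],[np.cos(a),np.sin(a)])"
```

```text
t 10.47 pos [ 0.6598 -0.0409  0.1844] yaw 1.1722 tilt [-0.0081  0.0022 -1.    ] q6 -1.305 w 0.0856 F [0.37 0.49 0.4 ] Ftool [-0.4  -0.14  0.6 ] M [ 0.012 -0.028  0.049]
shift mm (tool) [-84.8  92.7 -50.6]
rotvec [-0.4976  0.001  -0.0084]
```

View pics/w9.png

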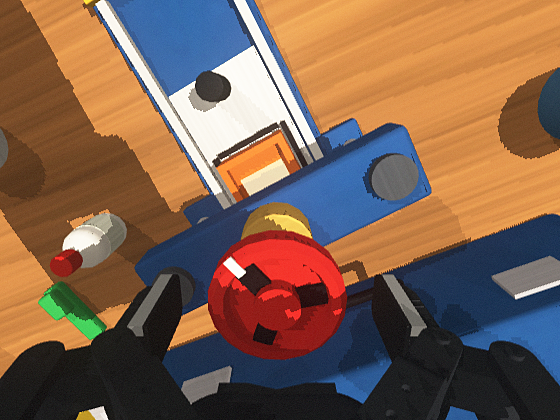

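The mark shifted to (233,267), about 14° back, which matches the expected easing to 0.8 mm. Next I rise and go above the post.

{"fn": "carry_out", "kwargs": {"steps": [{"x": -25, "y": 0, "z": 0, "wx": 0, "wy": 0, "wz": 0, "jaw": 100}, {"x": -55, "y": 0, "z": 0, "wx": 0, "wy": 0, "wz": 0, "jaw": 100}, {"x": -80, "y": 8, "z": -5, "wx": -0.1, "wy": 0, "wz": 0, "jaw": 55}, {"x": -85, "y": 30, "z": -16, "wx": -0.2, "wy": 0, "wz": -0.004, "jaw": 55}, {"x": -85, "y": 55, "z": -30, "wx": -0.3, "wy": 0, "wz": -0.008, "jaw": 55}, {"x": -85, "y": 80, "z": -44, "wx": -0.4, "wy": 0, "wz": -0.008, "jaw": 55}, {"x": -85, "y": 93, "z": -51, "wx": -0.5, "wy": 0, "wz": -0.008, "jaw": 55}, {"x": -85, "y": 93, "z": -51, "wx": -0.5, "wy": 0, "wz": -0.008, "jaw": 55}]}}

```text
time: 11.18
ee_pos: [0.5528, -0.0522, 0.2708]
tcp_rot: [-0.526, 0.473, 0.526, 0.473]
contact_force: [-0.5, -0.1, -0.2]
width: 0.0469
```

Run:
```python
from h import *
st();c=snap('wrist','w10.png');a=(1.67)
go([.5555,-.0518,.12],[np.cos(a),np.sin(a)])
t=snap('top','t10.png');cv2.imwrite('pics/t10c.png',cv2.resize(t['frame'][130:270,240:420,::-1],None,fx=4.,fy=4.,interpolation=cv2.INTER_CUBIC))
```

```text
t 11.18 pos [ 0.5528 -0.0522  0.2708] yaw 1.6775 tilt [-5.e-04  9.e-04 -1.e+00] q6 -1.856 w 0.0469 F [-0.54 -0.12 -0.18] Ftool [ 0.18  0.55 -0.07] M [-0.001  0.022 -0.021]
shift mm (tool) [ 1.509e+02 -1.100e+00  1.000e-01]
rotvec [0.0017 0.0008 0.0006]
```

View pics/w10.png

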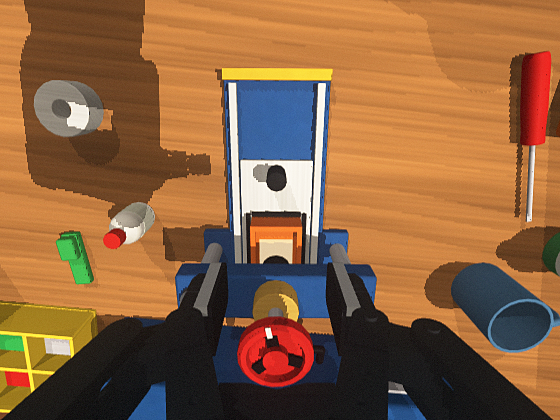

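View pics/t10c.png

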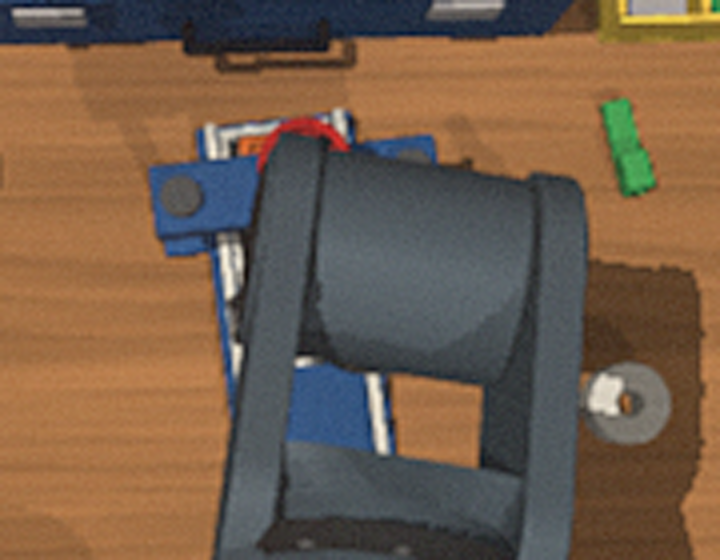

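The wrist view shows the press upright in the image, with the post at (266–287, 165–190) and its top end near (277,181). The yellow stop is at the top of the image.

Run:
```python
from h import *
c=read_camera('wrist')
f=c['frame'].astype(int); m=(f.max(2)<60); m[:160]=0;m[195:]=0;m[:,:258]=0;m[:,295:]=0
v,u=np.nonzero(m); print(len(u),u.min(),u.max(),v.min(),v.max(),u.mean())
print(onz(c,u.mean(),v.max()-9,.066), onz(c,u.mean(),v.min()+9,.022))
for X in ([.5555,-.0518,.066],[.5555,-.0518,.022],[.66,-.042,.199]): print(proj(c,X))
st()
```

```text
350 266 286 163 188 275.65714285714284
[ 0.5569104  -0.05256923  0.066     ] [ 0.55910791 -0.05241471  0.022     ]
[276.50633333 177.78291285]
[276.46905087 169.08291967]
[275.97032907 347.19219056]
t 11.33 pos [ 0.5556 -0.0521  0.2705] yaw 1.67 tilt [ 6.e-04  9.e-04 -1.e+00] q6 -1.848 w 0.0468 F [-0.48 -0.54 -0.91] Ftool [ 0.91  0.53 -0.49] M [ 0.03  -0.069  0.037]
```

{"fn": "carry_out", "kwargs": {"steps": [{"x": 35, "y": -1, "z": 0, "wx": 0, "wy": 0, "wz": 0, "jaw": 55}, {"x": 70, "y": -1, "z": 0, "wx": 0, "wy": 0, "wz": 0, "jaw": 55}, {"x": 105, "y": -1, "z": 0, "wx": 0, "wy": 0, "wz": 0, "jaw": 55}, {"x": 135, "y": -1, "z": 0, "wx": 0, "wy": 0, "wz": 0, "jaw": 55}, {"x": 155, "y": -1, "z": 0, "wx": 0, "wy": 0, "wz": 0, "jaw": 55}, {"x": 170, "y": -1, "z": 0, "wx": 0, "wy": 0, "wz": 0, "jaw": 55}, {"x": 180, "y": -1, "z": 0, "wx": 0, "wy": 0, "wz": 0, "jaw": 55}, {"x": 180, "y": -1, "z": 0, "wx": 0, "wy": 0, "wz": 0, "jaw": 55}]}}

```text
time: 12.0
ee_pos: [0.5563, -0.0515, 0.0883]
tcp_rot: [-0.523, 0.475, 0.525, 0.475]
contact_force: [-0.2, -0.4, -0.4]
width: 0.0472
```

Run:
```python
from h import *
st();c=snap('wrist','w11.png');a=1.67
go([.5568,-.0523,.036],[np.cos(a),np.sin(a)])
```

```text
t 12.0 pos [ 0.5563 -0.0515  0.0883] yaw 1.669 tilt [-0.0026  0.0015 -1.    ] q6 -1.846 w 0.0472 F [-0.24 -0.44 -0.36] Ftool [ 0.36  0.28 -0.42] M [ 0.015 -0.022 -0.002]
shift mm (tool) [53.8  0.1 -0.7]
rotvec [-0.0007  0.0012 -0.0007]
```

View pics/w11.png

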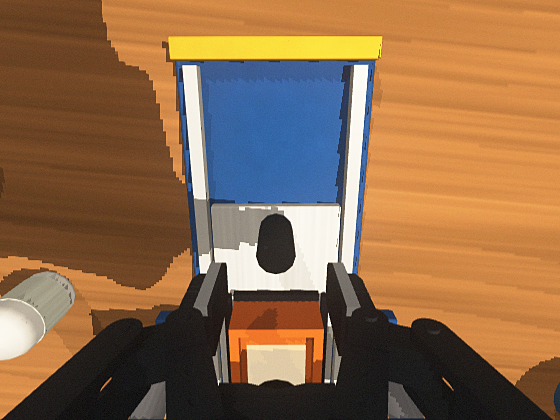

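The post at (276,243) lies midway between the fingers (about 222 and 333). Lower the rest of the way and pinch.

{"fn": "carry_out", "kwargs": {"steps": [{"x": 18, "y": 0, "z": -0.5, "wx": 0, "wy": 0, "wz": 0, "jaw": 55}, {"x": 35, "y": 0, "z": -0.5, "wx": 0, "wy": 0, "wz": 0, "jaw": 55}, {"x": 46, "y": 0, "z": -0.5, "wx": 0, "wy": 0, "wz": 0, "jaw": 55}, {"x": 52, "y": 0, "z": -0.5, "wx": 0, "wy": 0, "wz": 0, "jaw": 55}, {"x": 52, "y": 0, "z": -0.5, "wx": 0, "wy": 0, "wz": 0, "jaw": 55}]}}

```text
time: 12.47
ee_pos: [0.5568, -0.0521, 0.0374]
tcp_rot: [-0.523, 0.475, 0.525, 0.475]
contact_force: [0.1, -0.3, 0.8]
width: 0.0465
```

Run:
```python
from h import *
st();c=snap('wrist','w12.png')
```

```text
t 12.47 pos [ 0.5568 -0.0521  0.0374] yaw 1.669 tilt [-0.0015  0.0013 -1.    ] q6 -1.847 w 0.0465 F [ 0.12 -0.26  0.79] Ftool [-0.79 -0.09 -0.27] M [ 0.027  0.03  -0.023]
```

View pics/w12.png

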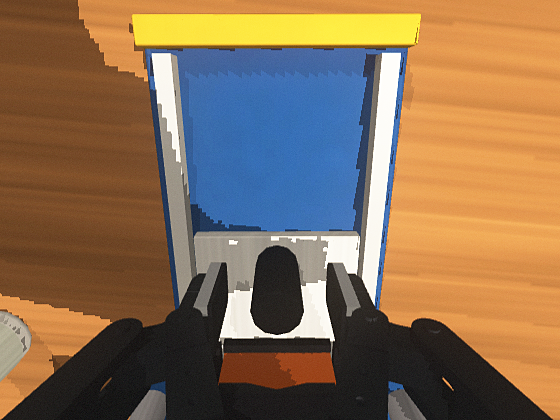

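{"fn": "carry_out", "kwargs": {"steps": [{"x": 0, "y": 0, "z": 0, "wx": 0, "wy": 0, "wz": 0, "jaw": 10}, {"x": 0, "y": 0, "z": 0, "wx": 0, "wy": 0, "wz": 0, "jaw": 10}, {"x": 0, "y": 0, "z": 0, "wx": 0, "wy": 0, "wz": 0, "jaw": 10}, {"x": 0, "y": 0, "z": 0, "wx": 0, "wy": 0, "wz": 0, "jaw": 10}, {"x": 0, "y": 0, "z": 0, "wx": 0, "wy": 0, "wz": 0, "jaw": 10}], "squeeze": 30}}

```text
time: 12.93
ee_pos: [0.5578, -0.0522, 0.0392]
tcp_rot: [0.524, -0.474, -0.524, -0.475]
contact_force: [-1.9, 0.1, 6.6]
width: 0.0213
```

Run:
```python
from h import *
st()
```

```text
t 12.93 pos [ 0.5578 -0.0522  0.0392] yaw 1.6691 tilt [ 1.1e-03  9.0e-04 -1.0e+00] q6 -1.847 w 0.0213 F [-1.85  0.12  6.6 ] Ftool [-6.6   1.83  0.31] M [0.081 0.223 0.016]
```

{"fn": "carry_out", "kwargs": {"steps": [{"x": -0.4, "y": 3, "z": 0, "wx": 0, "wy": 0, "wz": 0, "jaw": 10}, {"x": -0.4, "y": 8, "z": 0, "wx": 0, "wy": 0, "wz": 0, "jaw": 10}, {"x": -0.4, "y": 15, "z": 0, "wx": 0, "wy": 0, "wz": 0, "jaw": 10}, {"x": -0.4, "y": 23, "z": 0, "wx": 0, "wy": 0, "wz": 0, "jaw": 10}, {"x": -0.4, "y": 31, "z": 0, "wx": 0, "wy": 0, "wz": 0, "jaw": 10}, {"x": -0.4, "y": 39, "z": 0, "wx": 0, "wy": 0, "wz": 0, "jaw": 10}, {"x": -0.4, "y": 46, "z": 0, "wx": 0, "wy": 0, "wz": 0, "jaw": 10}, {"x": -0.4, "y": 50, "z": 0, "wx": 0, "wy": 0, "wz": 0, "jaw": 10}]}}

```text
time: 13.6
ee_pos: [0.5069, -0.0572, 0.0395]
tcp_rot: [-0.524, 0.475, 0.524, 0.475]
contact_force: [1.9, -0.1, -2.4]
width: 0.0208
```

Run:
```python
from h import *
st();c=snap('wrist','w13.png');s=snap('scene','s13.png');cv2.imwrite('pics/s13c.png',cv2.resize(s['frame'][150:300,180:330,::-1],None,fx=4,fy=4,interpolation=cv2.INTER_CUBIC))
```

```text
t 13.6 pos [ 0.5069 -0.0572  0.0395] yaw 1.669 tilt [ 5.e-04  1.e-03 -1.e+00] q6 -1.874 w 0.0208 F [ 1.86 -0.15 -2.42] Ftool [ 2.42 -1.83 -0.33] M [-0.011 -0.129  0.026]
```

View pics/w13.png

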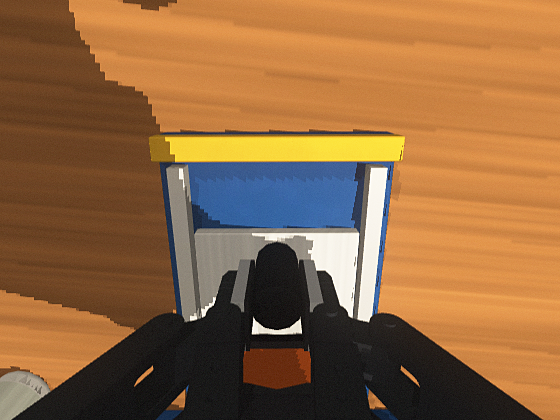

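View pics/s13c.png

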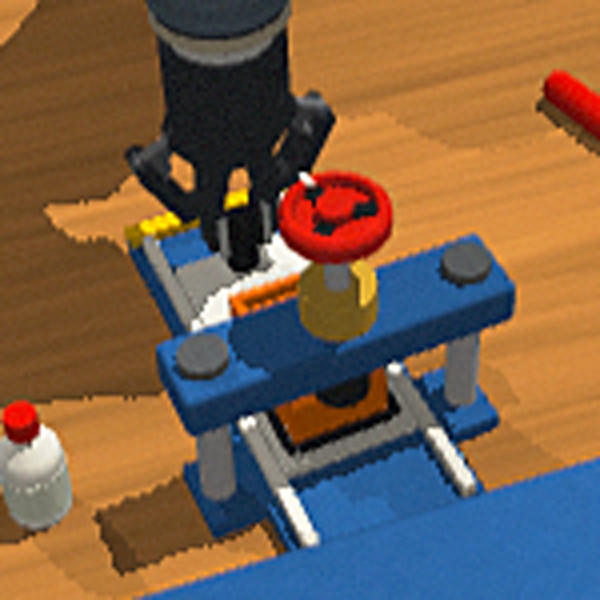

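The sledge moves with the shell in its nest and the foot is clear of the walls. Its front edge (row 228) still has to reach the yellow lip (row 162).

{"fn": "carry_out", "kwargs": {"steps": [{"x": 0.3, "y": 4, "z": 0, "wx": 0, "wy": 0, "wz": 0, "jaw": 10}, {"x": 0.3, "y": 10, "z": 0, "wx": 0, "wy": 0, "wz": 0, "jaw": 10}, {"x": 0.3, "y": 17, "z": 0, "wx": 0, "wy": 0, "wz": 0, "jaw": 10}, {"x": 0.3, "y": 23, "z": 0, "wx": 0, "wy": 0, "wz": 0, "jaw": 10}, {"x": 0.3, "y": 28, "z": 0, "wx": 0, "wy": 0, "wz": 0, "jaw": 10}, {"x": 0.3, "y": 31, "z": 0, "wx": 0, "wy": 0, "wz": 0, "jaw": 10}, {"x": 0.3, "y": 33, "z": 0, "wx": 0, "wy": 0, "wz": 0, "jaw": 10}]}}

```text
time: 14.28
ee_pos: [0.4737, -0.0604, 0.0392]
tcp_rot: [-0.524, 0.475, 0.524, 0.475]
contact_force: [1.7, 0.7, -3.2]
width: 0.0208
```

Run:
```python
from h import *
st()
```

```text
t 14.28 pos [ 0.4737 -0.0604  0.0392] yaw 1.6689 tilt [-3.0e-04  1.1e-03 -1.0e+00] q6 -1.895 w 0.0208 F [ 1.65  0.66 -3.22] Ftool [ 3.22 -1.71  0.5 ] M [ 0.057 -0.231 -0.006]
```

Travel is about 84.5 mm. Now creep onto the stop.

{"fn": "carry_out", "kwargs": {"steps": [{"x": 0.5, "y": 1.5, "z": 0, "wx": 0, "wy": 0, "wz": 0, "jaw": 10}, {"x": 0.5, "y": 3, "z": 0, "wx": 0, "wy": 0, "wz": 0, "jaw": 10}, {"x": 0.5, "y": 4, "z": 0, "wx": 0, "wy": 0, "wz": 0, "jaw": 10}, {"x": 0.5, "y": 4.5, "z": 0, "wx": 0, "wy": 0, "wz": 0, "jaw": 10}]}}

```text
time: 14.62
ee_pos: [0.4701, -0.0611, 0.0392]
tcp_rot: [0.524, -0.474, -0.524, -0.475]
contact_force: [5.3, 0.7, 3.8]
width: 0.0208
```

Run:
```python
from h import *
st();snap('wrist','w14.png')
```

```text
t 14.62 pos [ 0.4701 -0.0611  0.0392] yaw 1.6688 tilt [ 1.6e-03  6.0e-04 -1.0e+00] q6 -1.898 w 0.0208 F [5.32 0.66 3.8 ] Ftool [-3.79 -5.37  0.14] M [ 0.177 -0.803 -0.021]
```

View pics/w14.png

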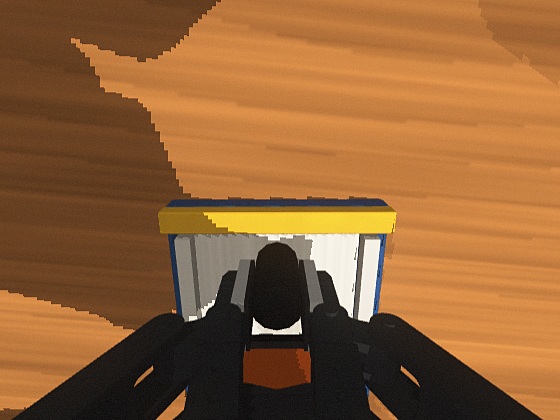

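{"fn": "carry_out", "kwargs": {"steps": [{"x": 0, "y": 1, "z": 0, "wx": 0, "wy": 0, "wz": 0, "jaw": 10}, {"x": 0, "y": 1.5, "z": 0, "wx": 0, "wy": 0, "wz": 0, "jaw": 10}, {"x": 0, "y": 1.5, "z": 0, "wx": 0, "wy": 0, "wz": 0, "jaw": 10}]}}

```text
time: 14.92
ee_pos: [0.4698, -0.0612, 0.0393]
tcp_rot: [0.525, -0.474, -0.523, -0.476]
contact_force: [10.3, 3.1, -3.6]
width: 0.0208
```

Run:
```python
from h import *
st()
```

```text
t 14.92 pos [ 0.4698 -0.0612  0.0393] yaw 1.6685 tilt [ 4.5e-03  5.0e-04 -1.0e+00] q6 -1.899 w 0.0208 F [10.32  3.1  -3.6 ] Ftool [  3.64 -10.56   2.07] M [ 0.522 -1.661  0.015]
```

The stop is firmly felt (10.6 N, no further travel). Open and lift away.

{"fn": "carry_out", "kwargs": {"steps": [{"x": 0, "y": 0, "z": 0, "wx": 0, "wy": 0, "wz": 0, "jaw": 55}, {"x": 0, "y": 0, "z": 0, "wx": 0, "wy": 0, "wz": 0, "jaw": 55}, {"x": 0, "y": 0, "z": 0, "wx": 0, "wy": 0, "wz": 0, "jaw": 55}, {"x": 0, "y": 0, "z": 0, "wx": 0, "wy": 0, "wz": 0, "jaw": 55}, {"x": -10, "y": 0, "z": 0, "wx": 0, "wy": 0, "wz": 0, "jaw": 55}, {"x": -35, "y": 0, "z": 0, "wx": 0, "wy": 0, "wz": 0, "jaw": 55}, {"x": -70, "y": 0, "z": 0, "wx": 0, "wy": 0, "wz": 0, "jaw": 55}, {"x": -105, "y": 0, "z": 0, "wx": 0, "wy": 0, "wz": 0, "jaw": 55}]}}

```text
time: 15.58
ee_pos: [0.4684, -0.0611, 0.1457]
tcp_rot: [0.524, -0.474, -0.523, -0.476]
contact_force: [0.8, 0.1, -0.2]
width: 0.0472
```

Run:
```python
from h import *
st();snap('wrist','w15.png')
```

```text
t 15.58 pos [ 0.4684 -0.0611  0.1457] yaw 1.6685 tilt [ 2.5e-03  9.0e-04 -1.0e+00] q6 -1.899 w 0.0472 F [ 0.83  0.06 -0.24] Ftool [ 0.25 -0.83 -0.02] M [-0.011 -0.015 -0.035]
```

View pics/w15.png

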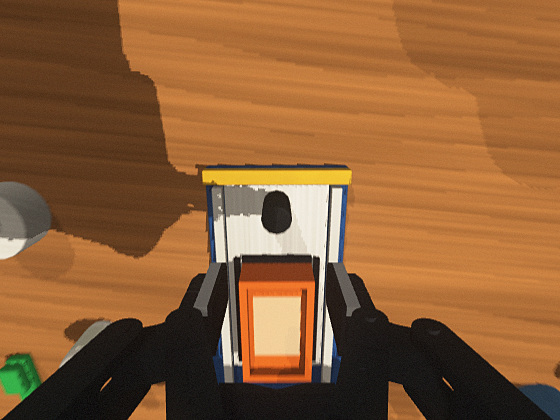

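The sledge meets the yellow lip at row 185, and the shell sits square in its nest at (278,320). I'll lift clear and do a last check.

{"fn": "carry_out", "kwargs": {"steps": [{"x": -35, "y": 0, "z": 0, "wx": 0, "wy": 0, "wz": 0, "jaw": 55}, {"x": -70, "y": 0, "z": 0, "wx": 0, "wy": 0, "wz": 0, "jaw": 55}, {"x": -90, "y": 0, "z": 0, "wx": 0, "wy": 0, "wz": 0, "jaw": 55}, {"x": -100, "y": 0, "z": 0, "wx": 0, "wy": 0, "wz": 0, "jaw": 55}, {"x": -100, "y": 0, "z": 0, "wx": 0, "wy": 0, "wz": 0, "jaw": 55}]}}

```text
time: 16.05
ee_pos: [0.4709, -0.0617, 0.2541]
tcp_rot: [0.528, -0.472, -0.519, -0.478]
contact_force: [-0.1, -0.5, 0.2]
width: 0.0471
```

Run:
```python
from h import *
st();snap('wrist','w16.png');s=snap('scene','s16.png');cv2.imwrite('pics/s16c.png',cv2.resize(s['frame'][130:340,140:420,::-1],None,fx=2.8,fy=2.8,interpolation=cv2.INTER_CUBIC))
```

```text
t 16.05 pos [ 0.4709 -0.0617  0.2541] yaw 1.6686 tilt [ 0.0151 -0.0021 -0.9999] q6 -1.899 w 0.0471 F [-0.07 -0.52  0.2 ] Ftool [-0.2   0.11 -0.51] M [-0.022 -0.02   0.006]
```

View pics/w16.png

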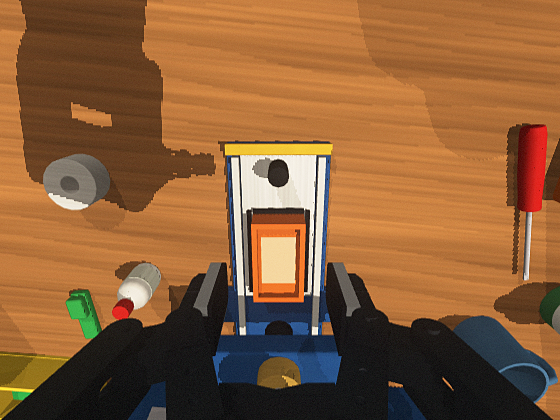

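View pics/s16c.png

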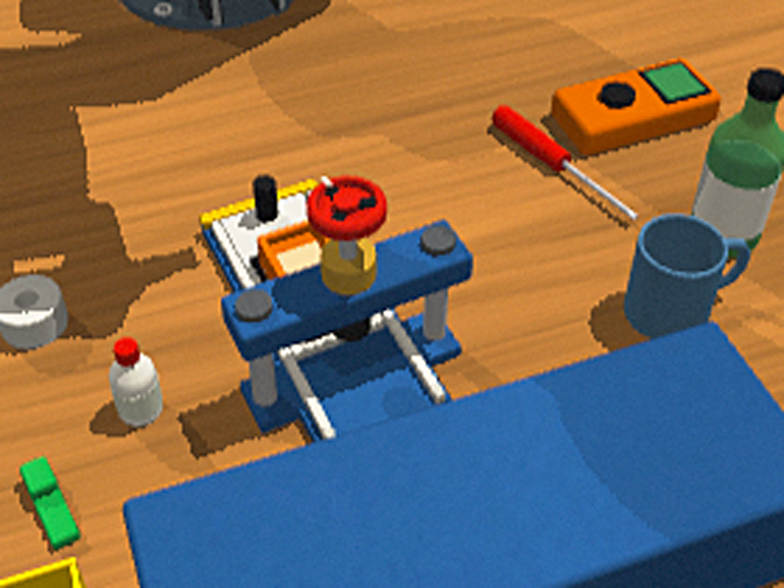

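The final views show the sledge at the yellow stop and the shell in its nest. The wheel is raised, the bystanders have not moved, and the hand is clear.

```bash
python3 -c "
from bench import hand_in
print(hand_in())"
```

```text
the job is handed in; nothing more can be done
None
```

The press is unscrewed to its sprung top stop, the sledge is out at the yellow front stop with the shell still in its nest, and the job is handed in at about 16 s.

- **Wheel:** I turned it about 3.5 rad anticlockwise in one grip. The hand rose with it, and the vertical force in the readings stayed within about 3.5 N after the first grip settled (4.4 N while closing). The white mark on the wheel never moved relative to the fingers, so it did not slip. At the end I felt 0.385 N m while turning, inside the 0.27–0.47 snug band. After release the mark had gone back about 14°, roughly the expected easing.
- **Sledge:** I pinched the post and drew it about 88 mm. It met the stop with about 10 N and no further travel. I then opened the fingers and lifted clear.
- **Last checks:** In the pictures the sledge's front edge is against the yellow lip and the foot is clear of the shell. The bystanders look unmoved, and the hand reads no contact.
- **Uncertainty:** The torque readings were noisy, by about 0.03–0.05 N m, with standstill values of 0.19–0.32. The buffer compression, about 2 mm, is inferred from them and was not measured directly.

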